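# Set a lens carrier against a flip stop on an optical breadboard

## Robot

A 6-joint arm with a two-finger parallel gripper is mounted at the origin on the work surface. World frame = base frame: x ahead of the robot, y to its left, z up, the work surface at z = 0. Lengths are in m, angles in rad, forces in N, time in s.
With the tool pointing down it reaches from about 0.35 to 0.975 m from the base axis. Payload 4.9 kg.
Tool frame: the origin (TCP) lies midway between the tips of the shut fingers; the grasp point (between the pads) lies 19 mm behind it; z points along the fingers, y is the direction in which the jaws open and shut (so a half turn about z gives the same grasp; the last joint's range is limited). The gripper opens to 85 mm and grips with 20 to 120 N. Pads are 22 mm wide; open, the fingers measure 114 mm over their backs; the gripper's body (76 mm by 85 mm) begins 54 mm behind the grasp point. The pads swing forward as they close: fully open they stand 13 mm farther back than shut.
Start: joints at [0.992, 0.053, 1.613, -0, 1.476, -0.119], TCP at [0.277, 0.56, 0.231] pointing down, gripper open.
Joint ranges: [-3.01, 3.01], [-1.01, 2.22], [0.06, 2.58], [-1.02, 4.17], [0.09, 2.62], [-3.14, 3.14]. Speed limits (rad/s): [2.57, 2.57, 3.14, 3.14, 3.14, 3.14].

## Interface

Orientations are given as a unit quaternion [w, x, y, z].
In Python, from plant import manip gives the robot as it stands. The module is installed in compiled form; this text tells all that it offers.
- The arm moves only by the tool move_arm, never from a script. Its argument "rows" is a list of rows, each an object of numbers: "tx", "ty", "tz": the shift along the tool's x, y, z in m; "ax", "ay", "az": the turn, a rotation vector about the tool's x, y, z in degrees; "jaw": the closure in counts, from 0 (fully open) to 255 (shut). In form: [{"tx": .., "ty": .., "tz": .., "ax": .., "ay": .., "az": .., "jaw": ..}, ...]. A call has 1 to 12 rows; each row shifts and turns the pose as measured when the row begins, along the tool's axes as they then stand; what a row does not reach is not made up. A row lasts 1/10 s, in which the tool goes at most 50 mm and 8.59 degrees, less where a joint would pass 70% of its speed; a pose out of reach is approached as far as the arm can. A call with a gripper value outside its range is refused whole. The fingers move at their own pace and stop on an object; the grip force is fixed at half the most. Time passes only in rows, so rows that do not move let the fingers close. It gives the time, the measured TCP pose, the force and the opening at its end, in the units of the state.
- manip.state(): the state, without advancing time (a new reading comes with each control period).
- manip.grab_frame(name): name is "side" or "top"; returns a dict with "color" (480x640x3 uint8, red, green, blue), "intrinsics" (3x3 intrinsics, pixels), "R" (3x3) and "t" (3): a world point X has camera coordinates R X + t. Camera axes: x right, y down, z forward; pixel columns grow to the right and rows downward; lengths in m; the calibration is good to about 2 mm. A picture is of the moment at which its call begins. There is no depth.
- manip.job_done(): hands the job in, once; it reports no verdict.
The state is a dict: "time": time; "joint_pos": joint angles; "joint_vel": joint speeds; "joint_efforts": joint torques, N m; "tool_pos": TCP position; "tool_rot": TCP orientation; "contact_force": force on the tool from outside, world axes, zero at the start; "ft_torque": the same for the moment, N m; "gripper_width": opening from 0.0 (shut) to 1.0 (fully open).
Only numpy, scipy, OpenCV 4.12 (cv2) and the standard library are available. Lean on these libraries where they do the work, as an engineer would, in place of code of your own. Each camera call takes 0.05 s, during which the arm holds its last target.

## Task

Flip the stop flag with the round disc end all the way down across the path in front of the fence, and only then slide the lens carrier along the breadboard until its leading end rests against that flag and its long side is flush along the fence. Move the carrier by its metal block without lifting or tipping it and without touching the lens; leave the plain stop flag standing up and do not disturb the other things on the board.

Things in the scene. Friction and masses are not known exactly. Their poses are not given: they have to be found in the camera images.
- fence: Low aluminium bar fixed to the board, 420 mm long (y, roughly robot's left), 14 mm thick, 16 mm high. Origin on the board in the plane of its front face (towards the robot), at mid-length; x points away from the robot; the bar fills x 0 to 14 mm. The carrier's path is the strip of board along the front face; it starts near the -y end and travels to +y.
- fence_face (a point): Middle of the fence's front face, 8 mm above the board; same axes as the fence.
- disc_hinge (a point): Pin centre of the stop to use, whose steel flag ends in a flat disc: 24 mm behind the fence's front face, 26 mm up; axes as the fence's. Flag: bar 14 mm wide (y), 10 mm thick, 112 mm from the pin to the centre of a disc 36 mm across, 10 mm thick. Either stop may be nearer the carrier. Base 40 mm wide (y), 16 to 50 mm behind the fence face, 34 mm high.
- disc_flag (a joint): Angle of the disc-ended flag about its pin (parallel to the fence): 0 = fully down, level across the path towards the robot, underside 21 mm and top 31 mm above the board, disc centre 88 mm in front of the fence face; 1.57 = upright; starts at 1.8 to 2.1, leaning away from the robot. Limits 0 and 2.3. Stiff hinge: stays at any angle; about 1 N at the disc moves it.
- disc_end (a point): Centre of the disc at the end of the disc-ended flag; moves with it.
- disc_face (a point): Point on the disc-ended flag's contact face when down (the side of its bar looking to the fence's -y), in the plane of the fence's front face, 26 mm up; it stays there also while the flag is up; axes as the fence's. It lies 7 mm to -y of the flag's middle.
- plain_flag (a joint): Angle of the other flag, a plain straight bar 120 mm long without a disc; same meaning. Starts at 1.8 to 2.1 and must stay standing (above 1.5).
- plain_hinge (a point): Hinge-pin centre of the plain stop, like disc_hinge.
- carrier: Loose lens carrier, 0.4 kg (a third more or less; 2 to 7 N slides it): aluminium block 50 mm (x) by 90 mm (y), 32 mm high, with an upright lens in a black ring (37 mm across, 10 mm thick along y) on its middle; 69 mm high. Origin: centre of its underside. y points to the stops, x to the fence. Starts with its fence side about 17 to 35 mm from the fence, turned up to 0.2 rad.
- lens: The lens in its ring, rigidly fixed on the carrier; origin at the middle of the block's top face (32 mm up). Not to be touched.
- carrier_lead (a point): Centre of the carrier's leading (+y) end face, 16 mm above its underside.
- carrier_back (a point): Centre of the carrier's long side that faces the fence (+x), 16 mm above its underside.
- post_holder: Bystander: black post holder on a 75 x 50 mm foot, 87 mm high, standing to the left. Origin under its foot.
- driver: Bystander: 160 mm screwdriver lying beyond the fence.
- screw_jar: Bystander: small glass jar, 52 mm across, 55 mm high, to the right. Origin under its base.
Mind the look-alikes: they are no part of the job. What is shaped like the part that bears disc_hinge but yellow is not meant. Leave any green look-alike of the part that bears plain_flag alone.

How it is judged:
By the outcome, as a careful person would: the job done as asked, in the order asked, and still so for the second after the job is handed in, with the robot touching nothing.
It also fails if it takes over 64 s, if anything falls off the work surface, if the arm or the gripper's body presses on something with over 40 N, if the wrist force passes 120 N, or if a joint passes its speed limit or range.

## Working session

There is one attempt and no reset: what is moved stays moved. The work goes in short steps, Python scripts to look and compute and a tool call to move; the robot and the scene stay as the last step left them, time stands still between calls to the robot, and variables do not carry over. Pictures are saved under pics/ and viewed, and the job is handed in when it is done.

Besides the shell and the picture viewer there is one more tool, called after ">>>" as name([rows], argument=value, ...), one row to a line, values as JSON. move_arm: Moves the arm, as the interface text tells. Its arguments: {"type":"object","properties":{"rows":{"type":"array"}},"required":["rows"]}

```bash
mkdir -p pics; python3 - <<'E'
from plant import manip
import cv2, numpy as np, pickle
for n in ("side","top"):
    f=manip.grab_frame(n); cv2.imwrite(f"pics/{n}0.png",f["color"][:,:,::-1]); pickle.dump(f,open(f"{n}.pkl","wb"))
    print(n,np.round(f["intrinsics"],1).tolist(),np.round(f["R"],3).tolist(),np.round(f["t"],3), np.round(-f["R"].T@f["t"],3))
print(manip.state())
E
```

```text
side [[501.5, 0.0, 316.2], [0.0, 501.5, 240.0], [0.0, 0.0, 1.0]] [[0.962, -0.274, -0.016], [-0.149, -0.474, -0.868], [0.23, 0.837, -0.497]] [-0.582  0.134  0.938] [ 0.365 -0.881  0.573]
top [[533.0, 0.0, 325.2], [0.0, 533.0, 233.6], [0.0, 0.0, 1.0]] [[-0.005, -1.0, -0.012], [-0.995, 0.006, -0.096], [0.096, 0.012, -0.995]] [0.011 0.603 1.459] [ 0.46  -0.009  1.51 ]
{'time': 0.1, 'joint_pos': array([ 9.92010534e-01,  5.32741545e-02,  1.61418121e+00,  1.79962673e-07,
        1.47603276e+00, -1.19016997e-01]), 'joint_vel': array([ 3.83612074e-04, -1.04074423e-03, -2.58166844e-03,  4.93145214e-05,
       -1.19327157e-03,  1.37956958e-03]), 'joint_efforts': array([ 3.11150379e-04, -3.94908321e+01, -3.71361136e+01, -1.08524875e-04,
        3.98825010e-03,  1.42898583e-05]), 'tool_pos': array([0.27702604, 0.55960098, 0.23018167]), 'tool_rot': array([-3.24083665e-04,  2.27864870e-01,  9.73692304e-01, -8.90606375e-04]), 'contact_force': array([-0.0474459 ,  0.52848139, -0.41024064]), 'ft_torque': array([ 0.01238806, -0.02351326,  0.03556315]), 'gripper_width': 0.9996078964171269}
```

View pics/side0.png

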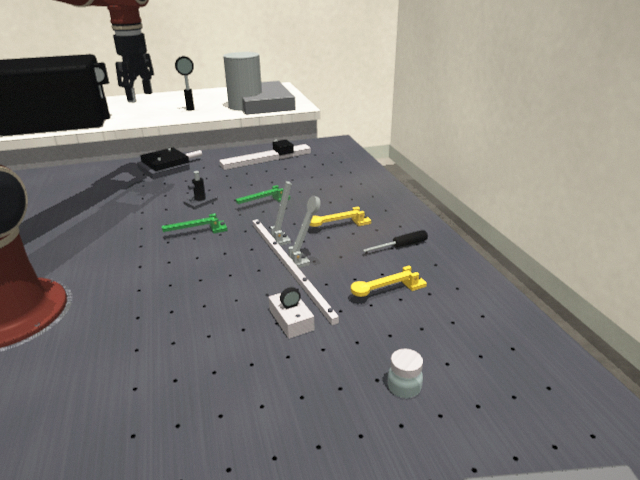

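View pics/top0.png

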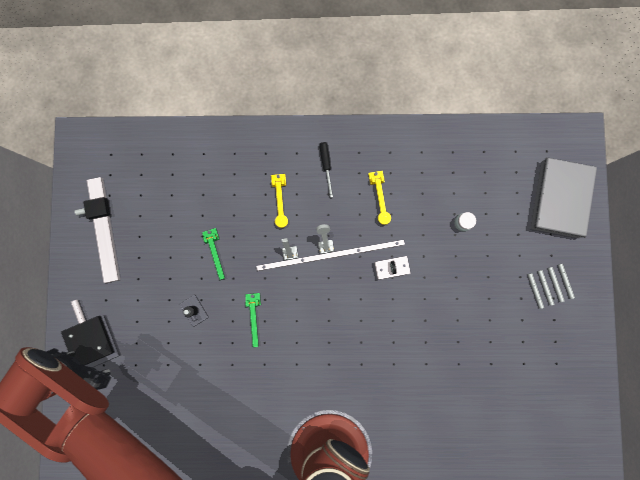

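The top view has +x up and +y left. The fence runs from about (258,268) to (403,243), with the carrier at (393,268). Stop candidates in the top view:
- Steel stop with a disc at (325,238).
- Plain steel stop at (289,250).
- Yellow disc-ended look-alikes at (280,200) and (381,198), lying flat.
- Green plain look-alikes at (214,255) and (254,320).

The steel stop at (325,238) fits the description. I'll check it in an enlarged crop.

```bash
python3 - <<'E'
import cv2
a=cv2.imread("pics/top0.png")[215:295,245:425]; cv2.imwrite("pics/tcrop.png",cv2.resize(a,None,fx=4.4,fy=4.4,interpolation=cv2.INTER_CUBIC))
a=cv2.imread("pics/side0.png")[170:340,235:435]; cv2.imwrite("pics/scrop.png",cv2.resize(a,None,fx=3.5,fy=3.5,interpolation=cv2.INTER_CUBIC))
E
```

```text
(no output)
```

View pics/tcrop.png

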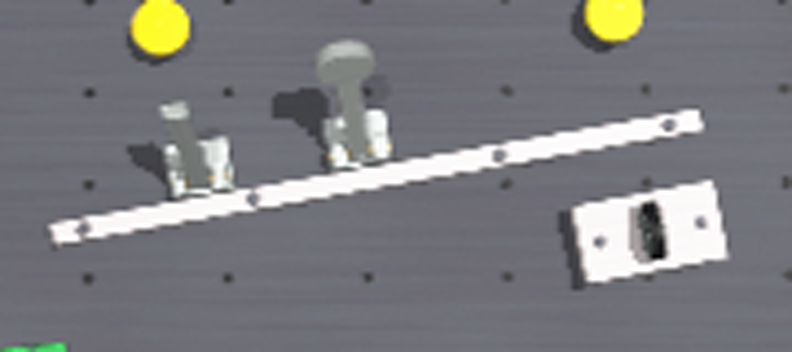

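View pics/scrop.png

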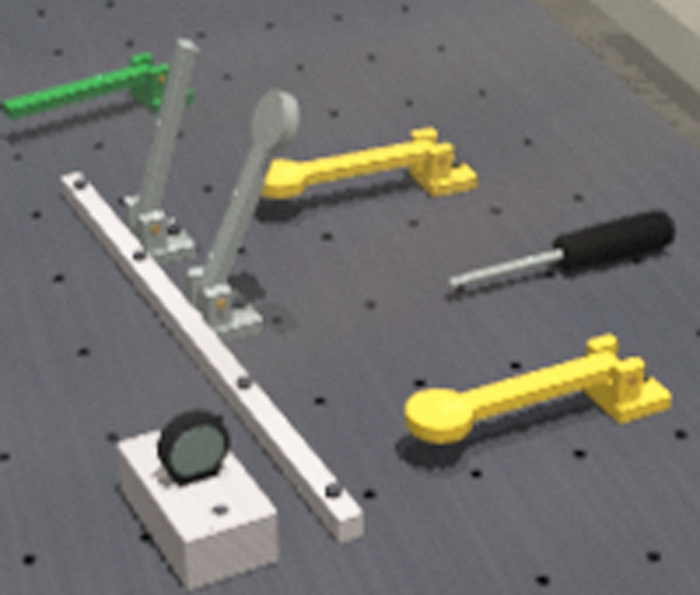

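The crop confirms it: the grey steel flag with the disc (top crop (345,60), side crop (275,120)) stands on the stop nearer the carrier. The plain steel bar is the farther stop. Next I measure poses from both views.

```bash
cat > h.py <<'E'
import numpy as np, cv2, pickle
def ray(f,uv,z):
    K,R,t=f["intrinsics"],f["R"],f["t"]; C=-R.T@t
    d=R.T@np.linalg.inv(K)@np.array([uv[0],uv[1],1.]); return C+d*(z-C[2])/d[2]
def proj(f,X):
    X=np.atleast_2d(X); c=X@f["R"].T+f["t"]; p=c@f["intrinsics"].T; return p[:,:2]/p[:,2:]
def white(f,th=165):
    c=f["color"].astype(int); return ((c.min(2)>th)&(c.max(2)-c.min(2)<40)).astype(np.uint8)
E
python3 - <<'E'
from h import *
T=pickle.load(open("top.pkl","rb"));S=pickle.load(open("side.pkl","rb"))
for n,f in(("top",T),("side",S)):
    m=white(f,150); k,l,st,c=cv2.connectedComponentsWithStats(m)
    for i in range(1,k):
        if st[i,4]>25 and 230<c[i][0]<440 and 170<c[i][1]<340:
            pts=np.argwhere(l==i)[:,::-1].astype(np.float32)
            r=cv2.minAreaRect(pts); b=cv2.boxPoints(r)
            print(n,st[i],c[i].round(1),np.round(r[1],1),b.round(1).tolist())
            if n=="top":
                for z in(.016,.032): print(z,[ray(f,p,z)[:2].round(4).tolist() for p in b], ray(f,c[i],z).round(4))
E
```

```text
top [327 170   6  27  51] [329.2 183.5] [26.4  2.1] [[326.29998779296875, 170.10000610351562], [328.3999938964844, 169.8000030517578], [332.1000061035156, 196.0], [330.0, 196.3000030517578]]
0.016 [[0.7857, 0.0044], [0.7866, -0.0016], [0.711, -0.0118], [0.7102, -0.0058]] [ 0.7468 -0.0036  0.016 ]
0.032 [[0.7823, 0.0043], [0.7831, -0.0016], [0.7083, -0.0117], [0.7075, -0.0058]] [ 0.7438 -0.0037  0.032 ]
top [318 224  11   5  34] [322.9 226.1] [ 3.6 10.2] [[317.6000061035156, 224.6999969482422], [327.70001220703125, 223.39999389648438], [328.1000061035156, 227.0], [318.0, 228.1999969482422]]
0.016 [[0.6294, 0.0298], [0.6328, 0.0013], [0.6227, 0.0001], [0.6193, 0.0286]] [0.6251 0.0147 0.016 ]
0.032 [[0.6276, 0.0294], [0.631, 0.0012], [0.6209, -0.0], [0.6175, 0.0282]] [0.6234 0.0144 0.032 ]
top [256 240 149  31 852] [326.2 254.1] [ 17.4 149.9] [[253.6999969482422, 253.10000610351562], [401.29998779296875, 226.89999389648438], [404.3999938964844, 244.10000610351562], [256.79998779296875, 270.20001220703125]]
0.016 [[0.55, 0.2097], [0.6216, -0.206], [0.5731, -0.2137], [0.5019, 0.2008]] [0.
[... 922 characters left out ...]
 196.0], [318.29998779296875, 195.3000030517578], [320.0, 203.8000030517578], [316.5, 204.5]]
side [253 219  86 103 865] [296.6 269.1] [129.8  20.1] [[252.0, 220.8000030517578], [267.70001220703125, 208.3000030517578], [348.70001220703125, 309.70001220703125], [333.0, 322.20001220703125]]
side [364 242  31   9  68] [378.7 245.9] [ 2.1 31. ] [[363.6000061035156, 248.6999969482422], [393.70001220703125, 240.8000030517578], [394.20001220703125, 242.89999389648438], [364.20001220703125, 250.6999969482422]]
side [269 293  45  32 596] [291.5 310.4] [41.7 26.9] [[268.0, 296.70001220703125], [290.1000061035156, 281.3999938964844], [313.8999938964844, 315.70001220703125], [291.70001220703125, 331.0]]
```

```bash
cat > fit.py <<'E'
from h import *
from scipy.optimize import least_squares
def edges(f,p0,p1,z,half=0.012,n=60,thr=None):
    """subpixel 50% crossings perpendicular to world segment p0->p1 at height z; returns world pts"""
    g=cv2.GaussianBlur(f["color"].mean(2).astype(np.float32),(0,0),0.6); out=[]
    d=(p1-p0)/np.linalg.norm(p1-p0); nn=np.array([-d[1],d[0]])
    for a in np.linspace(.04,.96,n):
        c=p0+a*(p1-p0); s=np.linspace(-half,half,49)
        P=np.column_stack([c+s[:,None]*nn,np.full(49,z)]) if False else np.column_stack([(c+s[:,None]*nn),np.full(49,z)])
        uv=proj(f,P).astype(np.float32)
        v=cv2.remap(g,uv[:,0].reshape(1,-1),uv[:,1].reshape(1,-1),cv2.INTER_LINEAR)[0]
        gr=np.abs(np.gradient(v)); i=np.argmax(gr)
        if gr[i]*1>2:
            w=gr[max(0,i-6):i+7]; ss=s[max(0,i-6):i+7]; out.append(c+nn*(w@ss)/w.sum())
    return np.array(out)
def line(pts):
    vx,vy,x,y=cv2.fitLine(pts.astype(np.float32),cv2.DIST_HUBER,0,.001,.001).ravel()
    r=(pts-[x,y])@np.array([-vy,vx]); return np.array([vx,vy]),np.array([x,y]),r
E
python3 - <<'E'
from fit import *
T=pickle.load(open("top.pkl","rb"));S=pickle.load(open("side.pkl","rb"))
A=np.array([.5019,.2008]);B=np.array([.5731,-.2137])
for n,f in(("top",T),("side",S)):
    for z in(.016,0.):
        p=edges(f,A,B,z,.009)
        d,c,r=line(p); 
        if d[1]<0:d=-d
        print(n,z,len(p),"yaw",np.arctan2(-d[0],d[1]).round(4),"x at y=0",(c[0]-c[1]*d[0]/d[1]).round(4),"std",r.std().round(4),np.median(abs(r)).round(4))
C=[[.5243,-.1275],[.5405,-.2174],[.4917,-.2255],[.4756,-.1359]]
C=np.array(C)
for n,f in(("top",T),("side",S)):
    L=[]
    for i in range(4):
        p=edges(f,C[i],C[(i+1)%4],.032,.007); d,c,r=line(p); L.append((d,c))
    Q=[]
    for i in range(4):
        (d1,c1),(d2,c2)=L[i-1],L[i]
        s=np.linalg.solve(np.column_stack([d1,-d2]),c2-c1); Q.append(c1+s[0]*d1)
    Q=np.array(Q); print(n,Q.round(4).tolist(),Q.mean(0).round(4),[np.linalg.norm(Q[i]-Q[i-1]).round(4) for i in range(4)])
    print([ (np.arctan2(-l[0][0],l[0][1])).round(4) for l in L])
# plot proj
E
```

```text
top 0.016 60 yaw 0.1705 x at y=0 0.5367 std 0.0005 0.0004
top 0.0 60 yaw 0.1707 x at y=0 0.5375 std 0.0006 0.0005
side 0.016 60 yaw 0.1711 x at y=0 0.5347 std 0.0018 0.0003
side 0.0 60 yaw 0.1709 x at y=0 0.5436 std 0.0002 0.0001
top [[0.5235999822616577, -0.12710000574588776], [0.5404999852180481, -0.2168000042438507], [0.492000013589859, -0.2257000058889389], [0.4756999909877777, -0.13650000095367432]] [ 0.508  -0.1765] [np.float32(0.0488), np.float32(0.0913), np.float32(0.0493), np.float32(0.0907)]
[np.float32(-2.9547), np.float32(-1.3889), np.float32(-2.9611), np.float32(-1.3781)]
side [[0.5297999978065491, -0.11900000274181366], [0.5370000004768372, -0.2207999974489212], [0.49050000309944153, -0.2296999990940094], [0.4749000072479248, -0.14259999990463257]] [ 0.5081 -0.178 ] [np.float32(0.0598), np.float32(0.1021), np.float32(0.0473), np.float32(0.0885)]
[np.float32(-3.0715), np.float32(-1.3825), np.float32(-2.9648), np.float32(-1.165)]
```

```bash
cat >> h.py <<'E'
YAW=.1708; ex=np.array([np.cos(YAW),np.sin(YAW),0]); ey=np.array([-np.sin(YAW),np.cos(YAW),0])
O=np.array([.536,0,0])   # on front face line at world y=0; s measured along ey from here
def W(xf,s,z): return O+xf*ex+s*ey+np.array([0,0,z])
def Fr(p): d=np.asarray(p)-O; return np.array([d@ex,d@ey,d[2]])
E
python3 - <<'E'
from h import *
from scipy.optimize import least_squares
T=pickle.load(open("top.pkl","rb"));S=pickle.load(open("side.pkl","rb"))
def flag(s,th,r): return W(.024-r*np.cos(th),s,.026+r*np.sin(th))
obs=[(T,np.array([323.4,229.2])),(S,np.array([313.6,204.5]))]
f=lambda q:np.concatenate([proj(c,flag(q[0],q[1],.112))[0]-o for c,o in obs])
r=least_squares(f,[0.,1.95]); print("disc",r.x,r.fun)
obs2=[(T,np.array([284.8,239.8])),(S,np.array([288.3,183]))]
f=lambda q:np.concatenate([proj(c,flag(q[0],q[1],.120))[0]-o for c,o in obs2])
r2=least_squares(f,[0.1,1.95]); print("plain",r2.x,r2.fun)
s=r.x[0]
print("carrier fr",Fr([.508,-.1765,0]), "corners",[Fr([*p,0])[:2].round(4).tolist() for p in [[.5236,-.1271],[.5405,-.2168],[.492,-.2257],[.4757,-.1365]]])
for a in [(258-0,268),(403,243)]: print(Fr(ray(T,a,.016)))
def draw(f,n,box,k):
    im=f["color"][:,:,::-1].copy(); x0,y0,x1,y1=box; im=cv2.resize(im[y0:y1,x0:x1],None,fx=k,fy=k)
    def L(P,c):
        p=((proj(f,np.array(P))-[x0,y0]+.5)*k).astype(int); cv2.polylines(im,[p.reshape(-1,1,2)],True,c,1)
    for q,le in((r.x,.13),(r2.x,.12)):
        for y in(-.007,.007): L([flag(q[0]+y,q[1],0),flag(q[0]+y,q[1],le)],(0,0,255))
        L([W(.016,q[0]-.02,.034),W(.016,q[0]+.02,.034),W(.05,q[0]+.02,.034),W(.05,q[0]-.02,.034)],(255,0,0))
    L([W(0,-.21,.016),W(0,.21,.016)],(0,255,0)); L([W(0,-.21,0),W(0,.21,0)],(0,255,255))
    C=np.array([.508,-.1765]);a=.184;u=np.array([np.cos(a),np.sin(a)]);v=np.array([-u[1],u[0]])
    for z in(0,.032): L([[*(C+i*.025*u+j*.045*v),z] for i,j in((1,1),(1,-1),(-1,-1),(-1,1))],(255,0,255))
    cv2.imwrite(f"pics/{n}.png",im)
draw(T,"ot",(245,205,425,290),4.4); draw(S,"os",(235,170,435,340),3.5)
E
```

```text
disc [-3.77762046e-04  1.99555394e+00] [ 0.07032509 -0.17619688 -0.1132944  -0.07686138]
plain [0.1019541  1.86337129] [ 0.3388801   0.01610262  0.15414982 -0.96716642]
carrier fr [-0.05759241 -0.16917259  0.        ] corners [[-0.0338, -0.1231], [-0.0324, -0.2144], [-0.0817, -0.2149], [-0.0826, -0.1243]]
[0.00609927 0.19916941 0.016     ]
[ 0.00392054 -0.21366865  0.016     ]
```

View pics/ot.png

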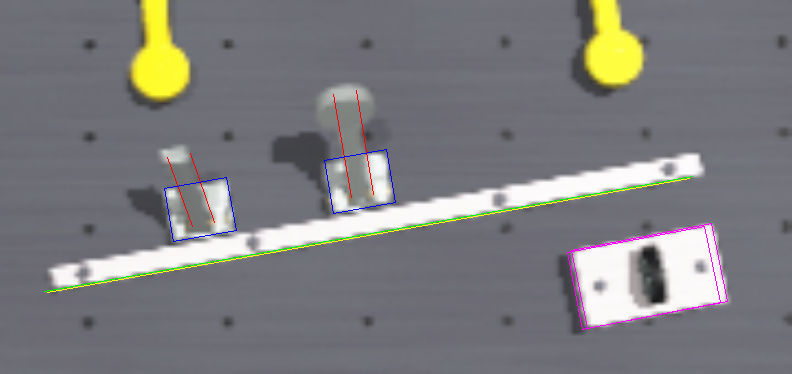

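View pics/os.png

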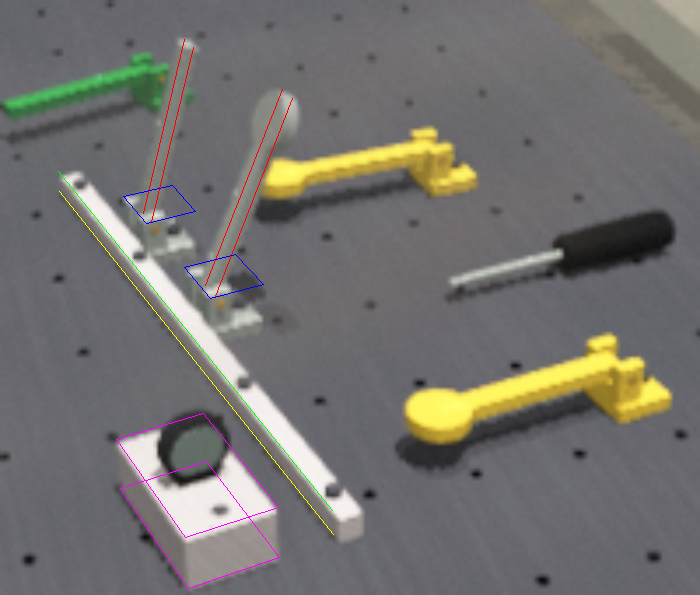

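```bash
cat > st.py <<'E'
from h import *
from plant import manip
from scipy.spatial.transform import Rotation as R
def show():
    s=manip.state(); q=s["tool_rot"]; Rm=R.from_quat([q[1],q[2],q[3],q[0]])
    tgt=R.from_matrix(np.column_stack([-ex,ey,[0,0,-1]]))
    print("t",round(s["time"],2),"fence-frame TCP mm",(Fr(s["tool_pos"])*1000).round(1),"rot err deg (tool)",np.degrees((Rm.inv()*tgt).as_rotvec()).round(2),"F",s["contact_force"].round(1),"grip",round(s["gripper_width"],3),"w",s["tool_pos"].round(4))
    return s,Rm
def to(xf,s_,z):
    s,Rm=show(); print("tool shift mm",(Rm.inv().apply(W(xf,s_,z)-s["tool_pos"])*1000).round(1))
E
python3 -c "
from st import *
to(.115,0,.24)"
```

```text
t 0.1 fence-frame TCP mm [-160.1  595.5  230.2] rot err deg (tool) [ -0.1   -0.05 -36.13] F [-0.   0.5 -0.4] grip 1.0 w [0.277  0.5596 0.2302]
tool shift mm [-573.3 -318.8   -9.3]
```

>>> move_arm([
  {"tz": -0.004, "az": -7.2, "jaw": 255},
  {"tz": -0.004, "az": -7.2, "jaw": 255},
  {"tz": -0.002, "az": -7.2, "jaw": 255},
  {"az": -7.2, "jaw": 255},
  {"az": -7.2, "jaw": 255},
  {"tx": -0.018, "ty": -0.042, "jaw": 255},
  {"tx": -0.018, "ty": -0.042, "jaw": 255},
  {"tx": -0.018, "ty": -0.042, "jaw": 255},
  {"tx": -0.018, "ty": -0.042, "jaw": 255},
  {"tx": -0.018, "ty": -0.042, "jaw": 255},
])

```text
schema error: expected keys tx, ty, tz, ax, ay, az, jaw
```

```bash
python3 -c "
from st import *
to(.115,0,.24)"
```

```text
t 0.1 fence-frame TCP mm [-160.1  595.5  230.2] rot err deg (tool) [ -0.1   -0.05 -36.13] F [-0.   0.5 -0.4] grip 1.0 w [0.277  0.5596 0.2302]
tool shift mm [-573.3 -318.8   -9.3]
```

>>> move_arm([
  {"tx": 0, "ty": 0, "tz": -0.004, "ax": 0, "ay": 0, "az": -7.2, "jaw": 255},
  {"tx": 0, "ty": 0, "tz": -0.004, "ax": 0, "ay": 0, "az": -7.2, "jaw": 255},
  {"tx": 0, "ty": 0, "tz": -0.002, "ax": 0, "ay": 0, "az": -7.2, "jaw": 255},
  {"tx": 0, "ty": 0, "tz": 0, "ax": 0, "ay": 0, "az": -7.2, "jaw": 255},
  {"tx": 0, "ty": 0, "tz": 0, "ax": 0, "ay": 0, "az": -7.2, "jaw": 255},
  {"tx": -0.018, "ty": -0.042, "tz": 0, "ax": 0, "ay": 0, "az": 0, "jaw": 255},
  {"tx": -0.018, "ty": -0.042, "tz": 0, "ax": 0, "ay": 0, "az": 0, "jaw": 255},
  {"tx": -0.018, "ty": -0.042, "tz": 0, "ax": 0, "ay": 0, "az": 0, "jaw": 255},
  {"tx": -0.018, "ty": -0.042, "tz": 0, "ax": 0, "ay": 0, "az": 0, "jaw": 255},
  {"tx": -0.018, "ty": -0.042, "tz": 0, "ax": 0, "ay": 0, "az": 0, "jaw": 255},
  {"tx": -0.018, "ty": -0.042, "tz": 0, "ax": 0, "ay": 0, "az": 0, "jaw": 255},
  {"tx": 0, "ty": 0, "tz": 0, "ax": 0, "ay": 0, "az": 0, "jaw": 255},
])

```text
time: 1.3
tool_pos: [0.4338, 0.3239, 0.2328]
tool_rot: [-0.005, -0.1, 0.995, -0.005]
contact_force: [0.1, 0.3, -0.1]
gripper_width: -0.004
```

```bash
python3 -c "
from st import *
to(.115,0,.24)"
```

```text
t 1.3 fence-frame TCP mm [-45.7 336.5 232.8] rot err deg (tool) [-0.55 -0.61  1.72] F [ 0.1  0.3 -0.1] grip -0.004 w [0.4338 0.3239 0.2328]
tool shift mm [-150.4 -341.2   -5.6]
```

>>> move_arm([
  {"tx": -0.017, "ty": -0.037, "tz": 0, "ax": -0.5, "ay": -0.6, "az": 1.7, "jaw": 255},
  {"tx": -0.018, "ty": -0.038, "tz": 0, "ax": 0, "ay": 0, "az": 0, "jaw": 255},
  {"tx": -0.018, "ty": -0.038, "tz": 0, "ax": 0, "ay": 0, "az": 0, "jaw": 255},
  {"tx": -0.018, "ty": -0.038, "tz": 0, "ax": 0, "ay": 0, "az": 0, "jaw": 255},
  {"tx": -0.018, "ty": -0.038, "tz": 0, "ax": 0, "ay": 0, "az": 0, "jaw": 255},
  {"tx": -0.018, "ty": -0.038, "tz": 0, "ax": 0, "ay": 0, "az": 0, "jaw": 255},
  {"tx": -0.018, "ty": -0.038, "tz": 0, "ax": 0, "ay": 0, "az": 0, "jaw": 255},
  {"tx": -0.018, "ty": -0.038, "tz": 0, "ax": 0, "ay": 0, "az": 0, "jaw": 255},
  {"tx": 0, "ty": 0, "tz": 0, "ax": 0, "ay": 0, "az": 0, "jaw": 255},
])

```text
time: 2.2
tool_pos: [0.6311, 0.0443, 0.2273]
tool_rot: [-0.003, -0.087, 0.996, 0.002]
contact_force: [-0.2, 0.6, 1.2]
gripper_width: -0.005
```

```bash
python3 -c "
from st import *
to(.115,0,.24)"
```

```text
t 2.2 fence-frame TCP mm [101.2  27.5 227.3] rot err deg (tool) [ 0.2  -0.34  0.21] F [-0.2  0.6  1.2] grip -0.005 w [0.6311 0.0443 0.2273]
tool shift mm [-13.6 -27.5 -12.9]
```

>>> move_arm([
  {"tx": -0.013, "ty": -0.027, "tz": 0, "ax": 0, "ay": -0.3, "az": 0.2, "jaw": 255},
  {"tx": 0, "ty": 0, "tz": 0, "ax": 0, "ay": 0, "az": 0, "jaw": 255},
  {"tx": 0, "ty": 0, "tz": 0.035, "ax": 0, "ay": 0, "az": 0, "jaw": 255},
  {"tx": 0, "ty": 0, "tz": 0.035, "ax": 0, "ay": 0, "az": 0, "jaw": 255},
  {"tx": 0, "ty": 0, "tz": 0.035, "ax": 0, "ay": 0, "az": 0, "jaw": 255},
  {"tx": 0, "ty": 0, "tz": 0, "ax": 0, "ay": 0, "az": 0, "jaw": 255},
])

```text
time: 2.8
tool_pos: [0.6476, 0.0261, 0.1185]
tool_rot: [-0.001, -0.086, 0.996, 0.004]
contact_force: [-0.6, -0.1, -1.1]
gripper_width: -0.001
```

```bash
python3 -c "
from st import *
to(.03,0,.115)
cv2.imwrite('pics/s1.png',cv2.resize(manip.grab_frame('side')['color'][100:340,180:440,::-1],None,fx=2.4,fy=2.4))"
```

```text
t 2.8 fence-frame TCP mm [114.4   6.7 118.5] rot err deg (tool) [ 0.44 -0.1   0.14] F [-0.6 -0.1 -1.1] grip -0.001 w [0.6476 0.0261 0.1185]
tool shift mm [84.4 -6.5  3.6]
```

View pics/s1.png

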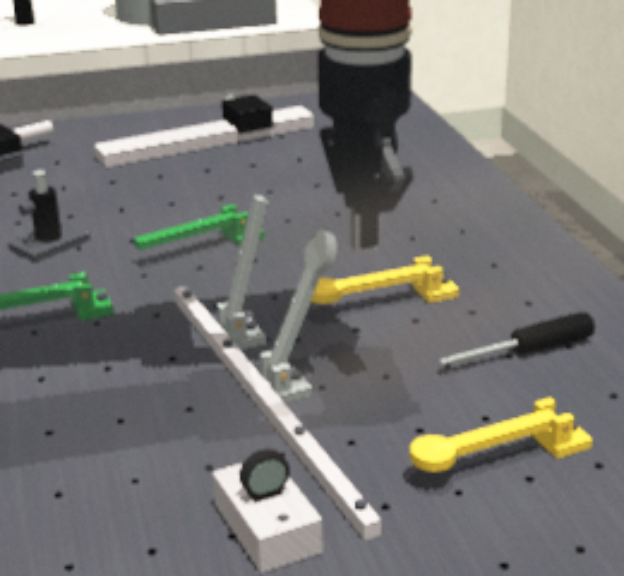

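The shut fingertips are behind the disc (crop (365,225), disc at (320,248)) and clear of everything else. Pushing the flag over now.

>>> move_arm([
  {"tx": 0.01, "ty": -0.006, "tz": 0, "ax": 0.4, "ay": 0, "az": 0, "jaw": 255},
  {"tx": 0.014, "ty": 0, "tz": 0, "ax": 0, "ay": 0, "az": 0, "jaw": 255},
  {"tx": 0.014, "ty": 0, "tz": 0, "ax": 0, "ay": 0, "az": 0, "jaw": 255},
  {"tx": 0.014, "ty": 0, "tz": 0, "ax": 0, "ay": 0, "az": 0, "jaw": 255},
  {"tx": 0.014, "ty": 0, "tz": 0, "ax": 0, "ay": 0, "az": 0, "jaw": 255},
  {"tx": 0.014, "ty": 0, "tz": 0, "ax": 0, "ay": 0, "az": 0, "jaw": 255},
  {"tx": 0.014, "ty": 0, "tz": 0, "ax": 0, "ay": 0, "az": 0, "jaw": 255},
  {"tx": 0.014, "ty": 0, "tz": 0, "ax": 0, "ay": 0, "az": 0, "jaw": 255},
])

```text
time: 3.65
tool_pos: [0.55, 0.001, 0.1442]
tool_rot: [0.02, -0.088, 0.996, -0.004]
contact_force: [1.7, 1.3, -0.5]
gripper_width: 0.0
```

```bash
python3 -c "
from st import *
to(-.0175,0,.117)
cv2.imwrite('pics/s2.png',cv2.resize(manip.grab_frame('side')['color'][100:340,180:440,::-1],None,fx=2.4,fy=2.4))"
```

```text
t 3.65 fence-frame TCP mm [ 14.   -1.4 144.2] rot err deg (tool) [-0.67  2.2   0.36] F [ 1.7  1.3 -0.5] grip 0.0 w [0.55   0.001  0.1442]
tool shift mm [32.5  1.9 25.9]
```

View pics/s2.png

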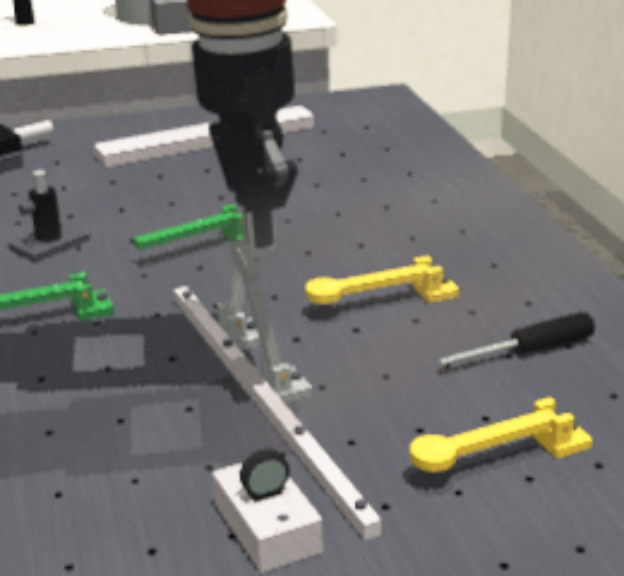

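>>> move_arm([
  {"tx": -0.004, "ty": 0, "tz": 0.015, "ax": -0.6, "ay": 2.2, "az": 0.3, "jaw": 255},
  {"tx": 0, "ty": 0, "tz": 0.012, "ax": 0, "ay": 0, "az": 0, "jaw": 255},
  {"tx": 0.008, "ty": 0, "tz": 0.003, "ax": 0, "ay": 0, "az": 0, "jaw": 255},
])

```text
time: 4.0
tool_pos: [0.5484, -0.0004, 0.1213]
tool_rot: [0.006, -0.086, 0.996, -0.002]
contact_force: [0.0, -0.2, -1.1]
gripper_width: -0.004
```

```bash
python3 -c "
from st import *
to(-.0175,0,.117)"
```

```text
t 4.0 fence-frame TCP mm [ 12.1  -2.5 121.3] rot err deg (tool) [-0.32  0.62  0.05] F [ 0.  -0.2 -1.1] grip -0.004 w [ 5.484e-01 -4.000e-04  1.213e-01]
tool shift mm [29.7  2.6  4. ]
```

>>> move_arm([
  {"tx": 0.012, "ty": 0.002, "tz": 0.003, "ax": 0, "ay": 0.6, "az": 0, "jaw": 255},
  {"tx": 0.012, "ty": 0, "tz": 0.005, "ax": 0, "ay": 0, "az": 0, "jaw": 255},
  {"tx": 0.01, "ty": 0, "tz": 0.008, "ax": 0, "ay": 0, "az": 0, "jaw": 255},
  {"tx": 0.008, "ty": 0, "tz": 0.009, "ax": 0, "ay": 0, "az": 0, "jaw": 255},
])

```text
time: 4.4
tool_pos: [0.5047, -0.0061, 0.0977]
tool_rot: [0.003, -0.086, 0.996, -0.004]
contact_force: [-0.2, -0.7, 0.3]
gripper_width: -0.001
```

```bash
python3 -c "
from st import *
to(-.0489,0,.0894)
cv2.imwrite('pics/s3.png',cv2.resize(manip.grab_frame('side')['color'][100:340,180:440,::-1],None,fx=2.4,fy=2.4))"
```

```text
t 4.4 fence-frame TCP mm [-31.9  -0.7  97.7] rot err deg (tool) [-0.44  0.25  0.09] F [-0.2 -0.7  0.3] grip -0.001 w [ 0.5047 -0.0061  0.0977]
tool shift mm [17.   0.8  8.2]
```

View pics/s3.png

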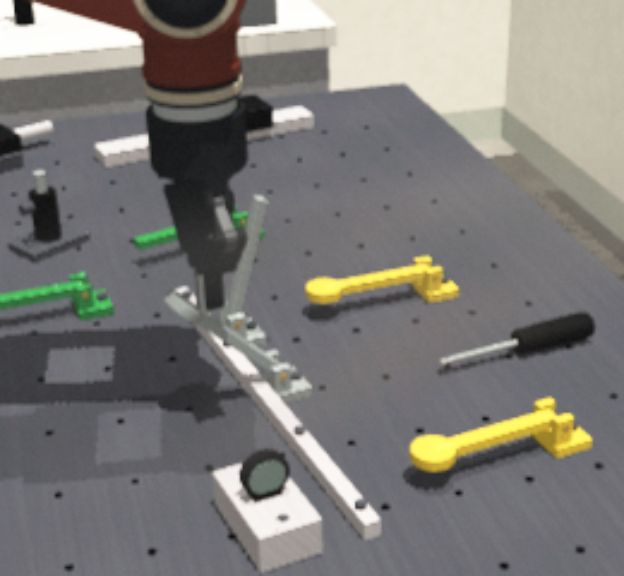

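The flag is at about 0.7 rad with the finger on top of its bar. I'll follow the arc down.

>>> move_arm([
  {"tx": 0.01, "ty": 0.0, "tz": 0.008, "ax": 0, "ay": 0.3, "az": 0, "jaw": 255},
  {"tx": 0.009, "ty": 0, "tz": 0.01, "ax": 0, "ay": 0, "az": 0, "jaw": 255},
  {"tx": 0.007, "ty": 0, "tz": 0.01, "ax": 0, "ay": 0, "az": 0, "jaw": 255},
  {"tx": 0.005, "ty": 0, "tz": 0.01, "ax": 0, "ay": 0, "az": 0, "jaw": 255},
  {"tx": 0.003, "ty": 0, "tz": 0.01, "ax": 0, "ay": 0, "az": 0, "jaw": 255},
  {"tx": 0.002, "ty": 0, "tz": 0.008, "ax": 0, "ay": 0, "az": 0, "jaw": 255},
])

```text
time: 5.05
tool_pos: [0.4641, -0.013, 0.0355]
tool_rot: [-0.002, -0.086, 0.996, -0.003]
contact_force: [0.0, 0.2, -0.7]
gripper_width: -0.001
```

```bash
python3 -c "
from st import *
to(-.07,0,.031)"
```

```text
t 5.05 fence-frame TCP mm [-73.   -0.5  35.5] rot err deg (tool) [-0.38 -0.22  0.06] F [ 0.   0.2 -0.7] grip -0.001 w [ 0.4641 -0.013   0.0355]
tool shift mm [-3.1  0.6  4.5]
```

>>> move_arm([
  {"tx": 0, "ty": 0, "tz": 0.003, "ax": 0, "ay": 0, "az": 0, "jaw": 255},
  {"tx": 0, "ty": 0, "tz": 0.003, "ax": 0, "ay": 0, "az": 0, "jaw": 255},
  {"tx": 0, "ty": 0, "tz": 0.002, "ax": 0, "ay": 0, "az": 0, "jaw": 255},
])

```text
time: 5.35
tool_pos: [0.4633, -0.0129, 0.0307]
tool_rot: [-0.006, -0.086, 0.996, -0.003]
contact_force: [-11.0, 2.3, 18.3]
gripper_width: 0.004
```

```bash
python3 -c "
from st import *
to(-.07,0,.031)"
```

```text
t 5.35 fence-frame TCP mm [-73.9  -0.4  30.7] rot err deg (tool) [-0.23 -0.71  0.08] F [-11.    2.3  18.3] grip 0.004 w [ 0.4633 -0.0129  0.0307]
tool shift mm [-3.9  0.4 -0.3]
```

>>> move_arm([
  {"tx": 0, "ty": 0, "tz": -0.03, "ax": 0, "ay": -0.7, "az": 0, "jaw": 255},
  {"tx": 0, "ty": 0, "tz": -0.04, "ax": 0, "ay": 0, "az": 0, "jaw": 255},
  {"tx": 0, "ty": 0, "tz": -0.04, "ax": 0, "ay": 0, "az": 0, "jaw": 255},
  {"tx": 0.015, "ty": -0.04, "tz": 0, "ax": 0, "ay": 0, "az": 0, "jaw": 140},
  {"tx": 0.015, "ty": -0.04, "tz": 0, "ax": 0, "ay": 0, "az": 0, "jaw": 140},
  {"tx": 0.01, "ty": -0.04, "tz": 0, "ax": 0, "ay": 0, "az": 0, "jaw": 140},
  {"tx": 0, "ty": -0.04, "tz": 0, "ax": 0, "ay": 0, "az": 0, "jaw": 140},
  {"tx": 0, "ty": 0, "tz": 0, "ax": 0, "ay": 0, "az": 0, "jaw": 140},
])

```text
time: 6.15
tool_pos: [0.4565, -0.1827, 0.1511]
tool_rot: [0.005, -0.09, 0.996, -0.005]
contact_force: [-0.4, -0.0, 0.5]
gripper_width: 0.451
```

```bash
python3 -c "
from st import *
to(-.112,-.169,.012)
f=manip.grab_frame('side');pickle.dump(f,open('side2.pkl','wb'))
cv2.imwrite('pics/s4.png',cv2.resize(f['color'][100:360,150:440,::-1],None,fx=2.4,fy=2.4))
f=manip.grab_frame('top');pickle.dump(f,open('top2.pkl','wb'))
cv2.imwrite('pics/t4.png',cv2.resize(f['color'][205:305,245:425,::-1],None,fx=4.4,fy=4.4))"
```

```text
t 6.15 fence-frame TCP mm [-109.4 -166.6  151.1] rot err deg (tool) [-0.64  0.49  0.51] F [-0.4 -0.   0.5] grip 0.451 w [ 0.4565 -0.1827  0.1511]
tool shift mm [  3.8  -0.9 139.1]
```

View pics/s4.png

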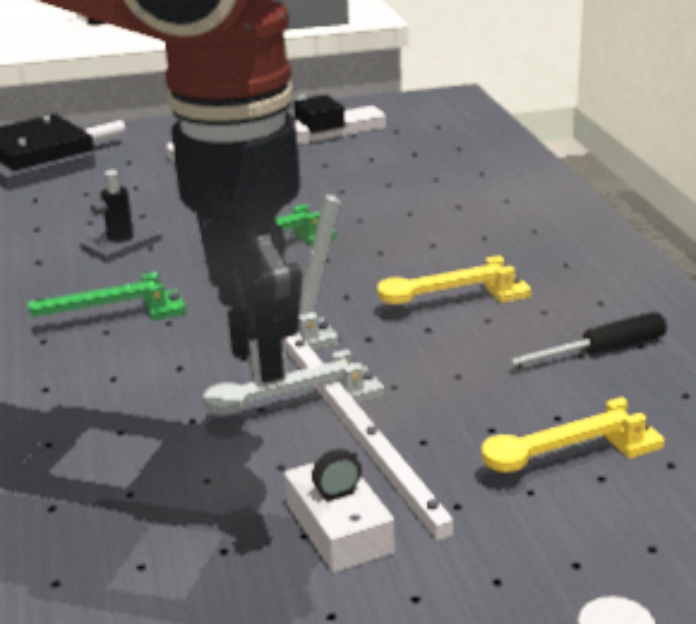

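View pics/t4.png

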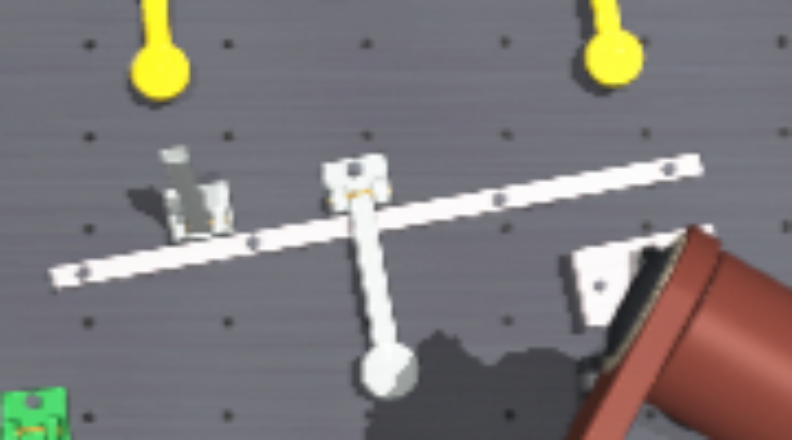

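The disc flag lies level across the path (top crop bar from (358,200) to the disc at (388,368)), the plain flag is still standing and the carrier has not moved. Descending in front of the carrier.

>>> move_arm([
  {"tx": 0.003, "ty": -0.001, "tz": 0.03, "ax": -0.6, "ay": 0.5, "az": 0.5, "jaw": 140},
  {"tx": 0, "ty": 0, "tz": 0.035, "ax": 0, "ay": 0, "az": 0, "jaw": 140},
  {"tx": 0, "ty": 0, "tz": 0.035, "ax": 0, "ay": 0, "az": 0, "jaw": 140},
  {"tx": 0, "ty": 0, "tz": 0.02, "ax": 0, "ay": 0, "az": 0, "jaw": 140},
  {"tx": 0, "ty": 0, "tz": 0, "ax": 0, "ay": 0, "az": 0, "jaw": 140},
])

```text
time: 6.75
tool_pos: [0.4554, -0.1761, 0.028]
tool_rot: [0.001, -0.09, 0.996, 0.001]
contact_force: [-0.5, 1.1, -1.1]
gripper_width: 0.443
```

```bash
python3 -c "
from st import *
to(-.112,-.169,.012)
cv2.imwrite('pics/s5.png',cv2.resize(manip.grab_frame('side')['color'][150:350,180:400,::-1],None,fx=3,fy=3))"
```

```text
t 6.75 fence-frame TCP mm [-109.4 -159.9   28. ] rot err deg (tool) [0.09 0.12 0.53] F [-0.5  1.1 -1.1] grip 0.443 w [ 0.4554 -0.1761  0.028 ]
tool shift mm [ 2.7 -9.1 16. ]
```

View pics/s5.png

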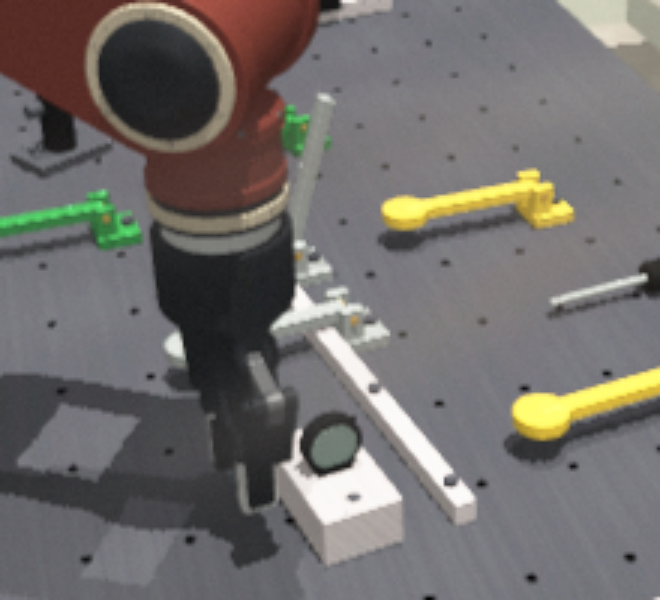

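>>> move_arm([
  {"tx": 0, "ty": -0.009, "tz": 0.008, "ax": 0, "ay": 0, "az": 0.5, "jaw": 140},
  {"tx": 0, "ty": 0, "tz": 0.006, "ax": 0, "ay": 0, "az": 0, "jaw": 140},
  {"tx": -0.008, "ty": 0, "tz": 0, "ax": 0, "ay": 0, "az": 0, "jaw": 140},
  {"tx": -0.006, "ty": 0, "tz": 0, "ax": 0, "ay": 0, "az": 0, "jaw": 140},
])

```text
time: 7.2
tool_pos: [0.475, -0.1841, 0.0186]
tool_rot: [0.004, -0.086, 0.996, -0.002]
contact_force: [-4.4, -0.2, 1.3]
gripper_width: 0.45
```

```bash
python3 -c "
from st import *
to(-.061,-.169,.012)"
```

```text
t 7.2 fence-frame TCP mm [ -91.4 -171.1   18.6] rot err deg (tool) [-0.23  0.48  0.08] F [-4.4 -0.2  1.3] grip 0.45 w [ 0.475  -0.1841  0.0186]
tool shift mm [-30.4   2.1   6.9]
```

>>> move_arm([
  {"tx": 0.005, "ty": 0.002, "tz": 0.005, "ax": 0, "ay": 0.4, "az": 0, "jaw": 140},
  {"tx": 0, "ty": 0, "tz": 0.005, "ax": 0, "ay": 0, "az": 0, "jaw": 140},
  {"tx": -0.006, "ty": 0, "tz": 0.001, "ax": 0, "ay": 0, "az": 0, "jaw": 140},
  {"tx": -0.006, "ty": 0, "tz": 0.001, "ax": 0, "ay": 0, "az": 0, "jaw": 140},
  {"tx": -0.006, "ty": 0, "tz": 0.001, "ax": 0, "ay": 0, "az": 0, "jaw": 140},
])

```text
time: 7.7
tool_pos: [0.488, -0.1805, 0.0061]
tool_rot: [-0.001, -0.086, 0.996, -0.003]
contact_force: [-5.4, -1.1, 4.6]
gripper_width: 0.452
```

```bash
python3 -c "
from st import *
to(-.061,-.169,.012)"
```

```text
t 7.7 fence-frame TCP mm [ -78.  -169.7    6.1] rot err deg (tool) [-0.29 -0.15  0.13] F [-5.4 -1.1  4.6] grip 0.452 w [ 0.488  -0.1805  0.0061]
tool shift mm [-17.    0.6  -6. ]
```

>>> move_arm([
  {"tx": 0.002, "ty": 0, "tz": -0.005, "ax": 0, "ay": 0, "az": 0, "jaw": 140},
  {"tx": -0.005, "ty": 0, "tz": 0, "ax": 0, "ay": 0, "az": 0, "jaw": 140},
  {"tx": -0.005, "ty": 0, "tz": 0, "ax": 0, "ay": 0, "az": 0, "jaw": 140},
  {"tx": -0.004, "ty": 0, "tz": 0, "ax": 0, "ay": 0, "az": 0, "jaw": 140},
])

```text
time: 8.1
tool_pos: [0.5003, -0.1782, 0.0112]
tool_rot: [-0.002, -0.087, 0.996, -0.003]
contact_force: [-4.6, -0.4, 2.4]
gripper_width: 0.456
```

```bash
python3 -c "
from st import *
to(-.061,-.169,.012)"
```

```text
t 8.1 fence-frame TCP mm [ -65.4 -169.6   11.2] rot err deg (tool) [-0.27 -0.26  0.14] F [-4.6 -0.4  2.4] grip 0.456 w [ 0.5003 -0.1782  0.0112]
tool shift mm [-4.4  0.5 -0.8]
```

>>> move_arm([
  {"tx": -0.003, "ty": 0, "tz": 0, "ax": 0, "ay": 0, "az": 0, "jaw": 140},
  {"tx": -0.002, "ty": 0, "tz": 0, "ax": 0, "ay": 0, "az": 0, "jaw": 140},
  {"tx": -0.002, "ty": 0, "tz": 0, "ax": 0, "ay": 0, "az": 0, "jaw": 140},
])

```text
time: 8.4
tool_pos: [0.5041, -0.1774, 0.0113]
tool_rot: [-0.008, -0.087, 0.996, -0.002]
contact_force: [-15.4, -2.2, 11.3]
gripper_width: 0.452
```

```bash
python3 -c "
from st import *
to(-.061,-.169,.012)"
```

```text
t 8.4 fence-frame TCP mm [ -61.5 -169.4   11.3] rot err deg (tool) [-0.2  -0.93  0.21] F [-15.4  -2.2  11.3] grip 0.452 w [ 0.5041 -0.1774  0.0113]
tool shift mm [-0.5  0.4 -0.7]
```

Contact with the fence shows as −15 N at TCP xf −61.5, as predicted. I'll back off, go round to the trailing end and shut the jaws.

>>> move_arm([
  {"tx": 0.015, "ty": 0, "tz": -0.002, "ax": 0, "ay": -0.9, "az": 0, "jaw": 140},
  {"tx": 0.02, "ty": 0, "tz": -0.01, "ax": 0, "ay": 0, "az": 0, "jaw": 255},
  {"tx": 0, "ty": -0.03, "tz": -0.01, "ax": 0, "ay": 0, "az": 0, "jaw": 255},
  {"tx": 0, "ty": -0.03, "tz": 0, "ax": 0, "ay": 0, "az": 0, "jaw": 255},
  {"tx": 0, "ty": -0.03, "tz": 0, "ax": 0, "ay": 0, "az": 0, "jaw": 255},
  {"tx": 0, "ty": 0, "tz": 0, "ax": 0, "ay": 0, "az": 0, "jaw": 255},
])

```text
time: 9.0
tool_pos: [0.4891, -0.2741, 0.035]
tool_rot: [0.006, -0.088, 0.996, -0.003]
contact_force: [0.3, -0.0, -0.9]
gripper_width: 0.002
```

```bash
python3 -c "
from st import *
to(-.025,-.25,.012)
cv2.imwrite('pics/s6.png',cv2.resize(manip.grab_frame('side')['color'][150:390,180:440,::-1],None,fx=2.5,fy=2.5))
f=manip.grab_frame('top')
cv2.imwrite('pics/t6.png',cv2.resize(f['color'][205:305,285:465,::-1],None,fx=4.4,fy=4.4))"
```

```text
t 9.0 fence-frame TCP mm [ -92.8 -262.1   35. ] rot err deg (tool) [-0.37  0.65  0.28] F [ 0.3 -0.  -0.9] grip 0.002 w [ 0.4891 -0.2741  0.035 ]
tool shift mm [-67.6  11.9  23.7]
```

View pics/s6.png

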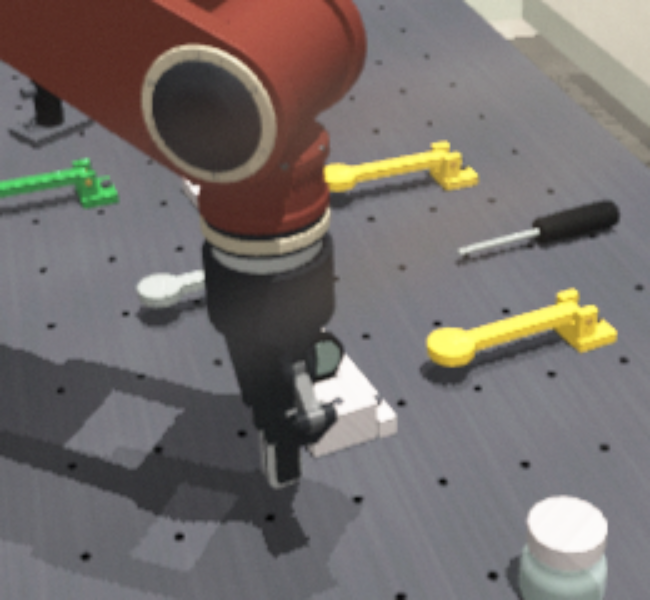

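View pics/t6.png

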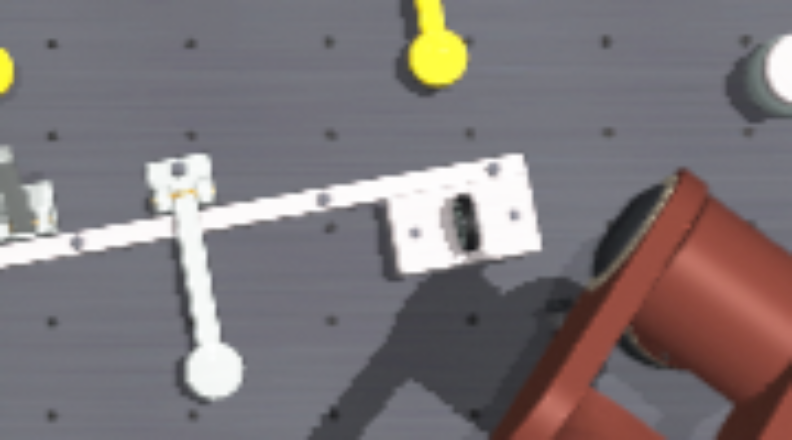

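The carrier is flush along the fence, with its lead end at about (390,235) in the top crop. Next I line up behind its trailing end.

>>> move_arm([
  {"tx": -0.03, "ty": 0, "tz": 0, "ax": -0.4, "ay": 0.6, "az": 0.3, "jaw": 255},
  {"tx": -0.03, "ty": 0, "tz": 0.01, "ax": 0, "ay": 0, "az": 0, "jaw": 255},
  {"tx": -0.004, "ty": 0, "tz": 0.01, "ax": 0, "ay": 0, "az": 0, "jaw": 255},
  {"tx": 0, "ty": 0, "tz": 0, "ax": 0, "ay": 0, "az": 0, "jaw": 255},
])

```text
time: 9.5
tool_pos: [0.5516, -0.2546, 0.0116]
tool_rot: [-0.001, -0.087, 0.996, 0.004]
contact_force: [-0.6, 0.0, -0.4]
gripper_width: 0.001
```

```bash
python3 -c "
from st import *
to(-.023,-.23,.012)"
```

```text
t 9.5 fence-frame TCP mm [ -27.9 -253.6   11.6] rot err deg (tool) [ 0.42 -0.13  0.16] F [-0.6  0.  -0.4] grip 0.001 w [ 0.5516 -0.2546  0.0116]
tool shift mm [-5.  23.6 -0.3]
```

Approach and first push.

>>> move_arm([
  {"tx": -0.005, "ty": 0.008, "tz": 0, "ax": 0.4, "ay": 0, "az": 0.1, "jaw": 255},
  {"tx": 0, "ty": 0.006, "tz": 0, "ax": 0, "ay": 0, "az": 0, "jaw": 255},
  {"tx": 0, "ty": 0.006, "tz": 0, "ax": 0, "ay": 0, "az": 0, "jaw": 255},
  {"tx": 0, "ty": 0.006, "tz": 0, "ax": 0, "ay": 0, "az": 0, "jaw": 255},
  {"tx": 0, "ty": 0.006, "tz": 0, "ax": 0, "ay": 0, "az": 0, "jaw": 255},
  {"tx": 0, "ty": 0.006, "tz": 0, "ax": 0, "ay": 0, "az": 0, "jaw": 255},
])

```text
time: 10.1
tool_pos: [0.5475, -0.2132, 0.0121]
tool_rot: [-0.001, -0.086, 0.996, -0.001]
contact_force: [0.2, -2.0, -1.0]
gripper_width: -0.0
```

```bash
python3 -c "
from st import *
to(-.023,-.112,.012)"
```

```text
t 10.1 fence-frame TCP mm [ -24.9 -212.    12.1] rot err deg (tool) [-0.09 -0.15  0.03] F [ 0.2 -2.  -1. ] grip -0.0 w [ 0.5475 -0.2132  0.0121]
tool shift mm [ -1.9 100.   -0. ]
```

>>> move_arm([
  {"tx": -0.001, "ty": 0.007, "tz": 0, "ax": 0, "ay": 0, "az": 0, "jaw": 255},
  {"tx": -0.001, "ty": 0.007, "tz": 0, "ax": 0, "ay": 0, "az": 0, "jaw": 255},
  {"tx": 0, "ty": 0.007, "tz": 0, "ax": 0, "ay": 0, "az": 0, "jaw": 255},
  {"tx": 0, "ty": 0.007, "tz": 0, "ax": 0, "ay": 0, "az": 0, "jaw": 255},
  {"tx": 0, "ty": 0.007, "tz": 0, "ax": 0, "ay": 0, "az": 0, "jaw": 255},
  {"tx": 0, "ty": 0, "tz": 0, "ax": 0, "ay": 0, "az": 0, "jaw": 255},
])

```text
time: 10.7
tool_pos: [0.542, -0.1761, 0.0123]
tool_rot: [-0.002, -0.086, 0.996, -0.002]
contact_force: [-0.1, 0.5, 0.3]
gripper_width: -0.0
```

```bash
python3 -c "
from st import *
to(-.023,-.112,.012)
cv2.imwrite('pics/s7.png',cv2.resize(manip.grab_frame('side')['color'][150:390,180:440,::-1],None,fx=2.5,fy=2.5))
f=manip.grab_frame('top')
cv2.imwrite('pics/t7.png',cv2.resize(f['color'][205:305,285:465,::-1],None,fx=4.4,fy=4.4))"
```

```text
t 10.7 fence-frame TCP mm [ -24.  -174.5   12.3] rot err deg (tool) [-0.21 -0.27  0.07] F [-0.1  0.5  0.3] grip -0.0 w [ 0.542  -0.1761  0.0123]
tool shift mm [-1.  62.5  0.1]
```

View pics/s7.png

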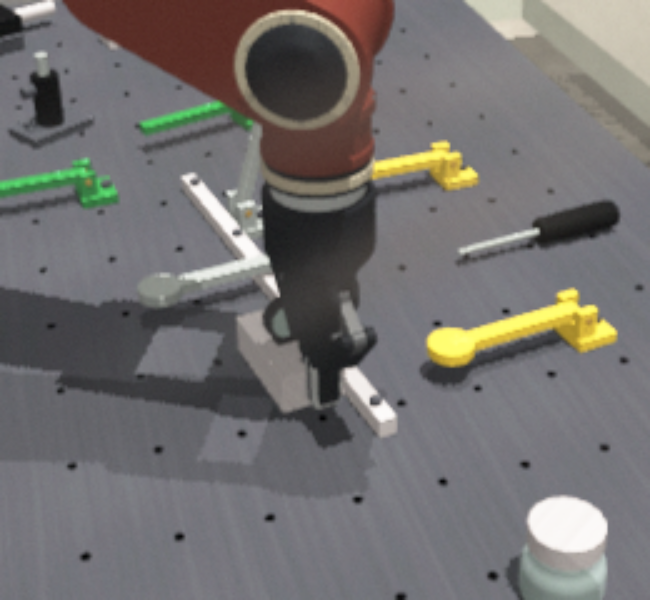

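View pics/t7.png

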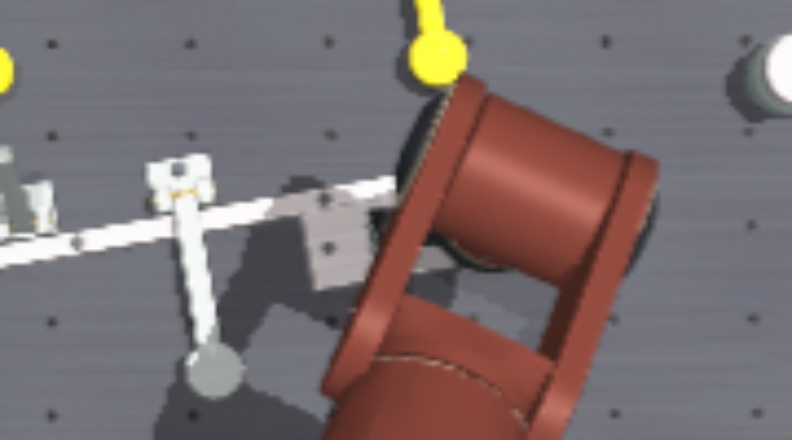

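>>> move_arm([
  {"tx": 0, "ty": 0.005, "tz": -0.004, "ax": 0, "ay": 0, "az": 0, "jaw": 255},
  {"tx": 0, "ty": 0.007, "tz": 0, "ax": 0, "ay": 0, "az": 0, "jaw": 255},
  {"tx": 0, "ty": 0.007, "tz": 0, "ax": 0, "ay": 0, "az": 0, "jaw": 255},
  {"tx": 0, "ty": 0.007, "tz": 0, "ax": 0, "ay": 0, "az": 0, "jaw": 255},
  {"tx": 0, "ty": 0.007, "tz": 0, "ax": 0, "ay": 0, "az": 0, "jaw": 255},
  {"tx": 0, "ty": 0.007, "tz": 0, "ax": 0, "ay": 0, "az": 0, "jaw": 255},
  {"tx": 0, "ty": 0.006, "tz": 0, "ax": 0, "ay": 0, "az": 0, "jaw": 255},
])

```text
time: 11.5
tool_pos: [0.534, -0.129, 0.0167]
tool_rot: [-0.002, -0.085, 0.996, -0.003]
contact_force: [0.1, -3.0, -1.1]
gripper_width: -0.001
```

```bash
python3 -c "
from st import *
to(-.023,-.112,.012)
cv2.imwrite('pics/s8.png',cv2.resize(manip.grab_frame('side')['color'][150:390,180:440,::-1],None,fx=2.5,fy=2.5))
f=manip.grab_frame('top')
cv2.imwrite('pics/t8.png',cv2.resize(f['color'][205:305,285:465,::-1],None,fx=4.4,fy=4.4))"
```

```text
t 11.5 fence-frame TCP mm [ -23.9 -126.8   16.7] rot err deg (tool) [-0.32 -0.25 -0.01] F [ 0.1 -3.  -1.1] grip -0.001 w [ 0.534  -0.129   0.0167]
tool shift mm [-0.9 14.8  4.6]
```

View pics/s8.png

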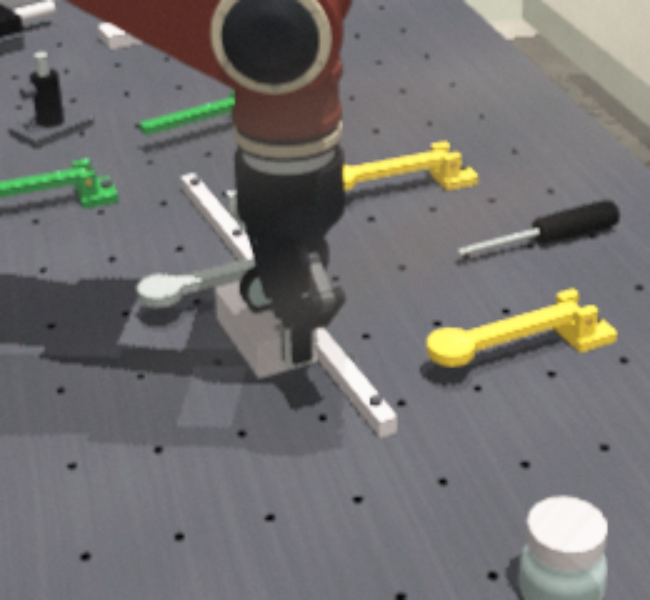

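View pics/t8.png

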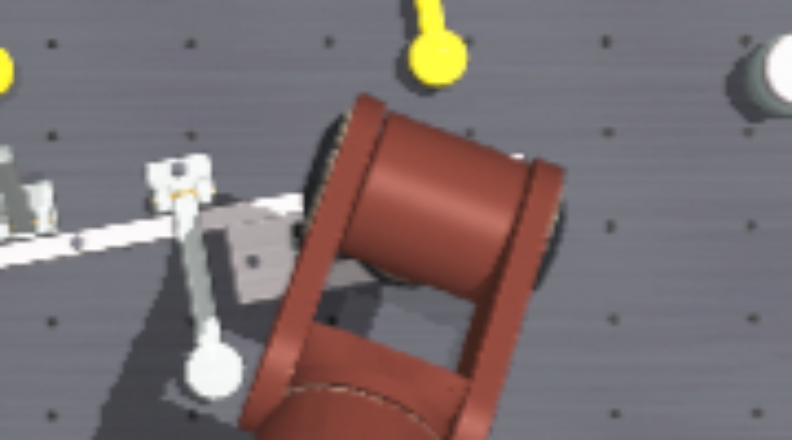

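>>> move_arm([
  {"tx": 0, "ty": 0.006, "tz": 0, "ax": 0, "ay": 0, "az": 0, "jaw": 255},
  {"tx": 0, "ty": 0.006, "tz": 0, "ax": 0, "ay": 0, "az": 0, "jaw": 255},
  {"tx": 0, "ty": 0.003, "tz": 0, "ax": 0, "ay": 0, "az": 0, "jaw": 255},
])

```text
time: 11.9
tool_pos: [0.5315, -0.1133, 0.0168]
tool_rot: [-0.002, -0.085, 0.996, -0.003]
contact_force: [-0.0, -2.7, -0.2]
gripper_width: -0.003
```

```bash
python3 -c "
from st import *
to(-.023,-.112,.012)"
```

```text
t 11.9 fence-frame TCP mm [ -23.7 -110.9   16.8] rot err deg (tool) [-0.32 -0.24 -0.  ] F [-0.  -2.7 -0.2] grip -0.003 w [ 0.5315 -0.1133  0.0168]
tool shift mm [-0.8 -1.1  4.8]
```

>>> move_arm([
  {"tx": 0, "ty": 0.002, "tz": 0, "ax": 0, "ay": 0, "az": 0, "jaw": 255},
  {"tx": 0, "ty": 0.002, "tz": 0, "ax": 0, "ay": 0, "az": 0, "jaw": 255},
])

```text
time: 12.1
tool_pos: [0.5313, -0.112, 0.0172]
tool_rot: [-0.001, -0.086, 0.996, -0.007]
contact_force: [-0.5, -12.5, -2.4]
gripper_width: -0.004
```

```bash
python3 -c "
from st import *
to(-.023,-.112,.012)"
```

```text
t 12.1 fence-frame TCP mm [ -23.7 -109.6   17.2] rot err deg (tool) [-0.77 -0.22  0.12] F [ -0.5 -12.5  -2.4] grip -0.004 w [ 0.5313 -0.112   0.0172]
tool shift mm [-0.7 -2.4  5.2]
```

A stop force of −12.5 N at TCP s=−110 fits the flag face at −7.5 plus a 90 mm block. Retreating to look.

>>> move_arm([
  {"tx": 0, "ty": -0.012, "tz": 0, "ax": -0.7, "ay": 0, "az": 0, "jaw": 255},
  {"tx": 0, "ty": -0.03, "tz": 0, "ax": 0, "ay": 0, "az": 0, "jaw": 255},
  {"tx": 0, "ty": -0.04, "tz": -0.01, "ax": 0, "ay": 0, "az": 0, "jaw": 255},
  {"tx": 0.03, "ty": -0.03, "tz": -0.01, "ax": 0, "ay": 0, "az": 0, "jaw": 255},
  {"tx": 0.04, "ty": 0, "tz": 0, "ax": 0, "ay": 0, "az": 0, "jaw": 255},
  {"tx": 0.02, "ty": 0, "tz": 0, "ax": 0, "ay": 0, "az": 0, "jaw": 255},
  {"tx": 0, "ty": 0, "tz": 0, "ax": 0, "ay": 0, "az": 0, "jaw": 140},
])

```text
time: 12.8
tool_pos: [0.4613, -0.2424, 0.0382]
tool_rot: [-0.001, -0.086, 0.996, 0.004]
contact_force: [0.5, -0.0, 0.2]
gripper_width: 0.154
```

```bash
python3 -c "
from st import *
to(-.095,-.06,.012)
f=manip.grab_frame('side')
cv2.imwrite('pics/s9.png',cv2.resize(f['color'][180:330,200:400,::-1],None,fx=3.8,fy=3.8,interpolation=2))
f=manip.grab_frame('top');pickle.dump(f,open('top9.pkl','wb'))
cv2.imwrite('pics/t9.png',cv2.resize(f['color'][215:305,295:425,::-1],None,fx=6,fy=6,interpolation=2))"
```

```text
t 12.8 fence-frame TCP mm [-114.8 -226.2   38.2] rot err deg (tool) [ 0.51 -0.02  0.06] F [ 0.5 -0.   0.2] grip 0.154 w [ 0.4613 -0.2424  0.0382]
tool shift mm [-20.  165.9  27.6]
```

View pics/s9.png

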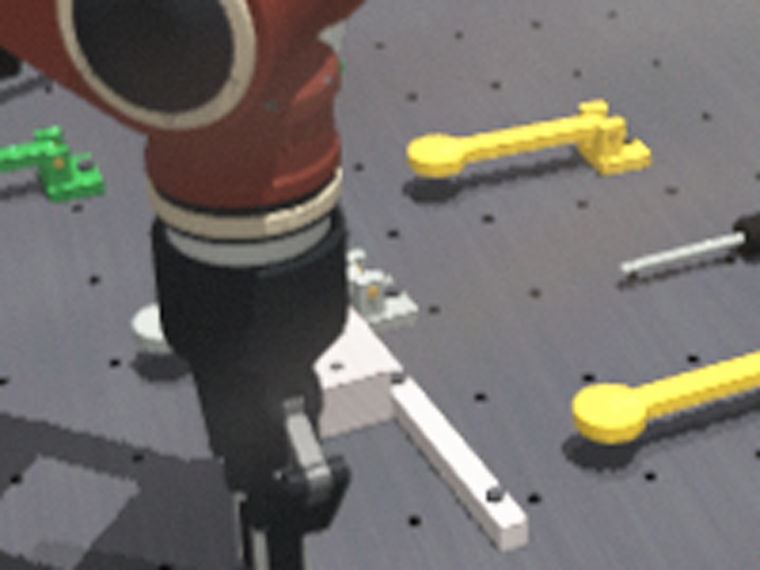

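View pics/t9.png

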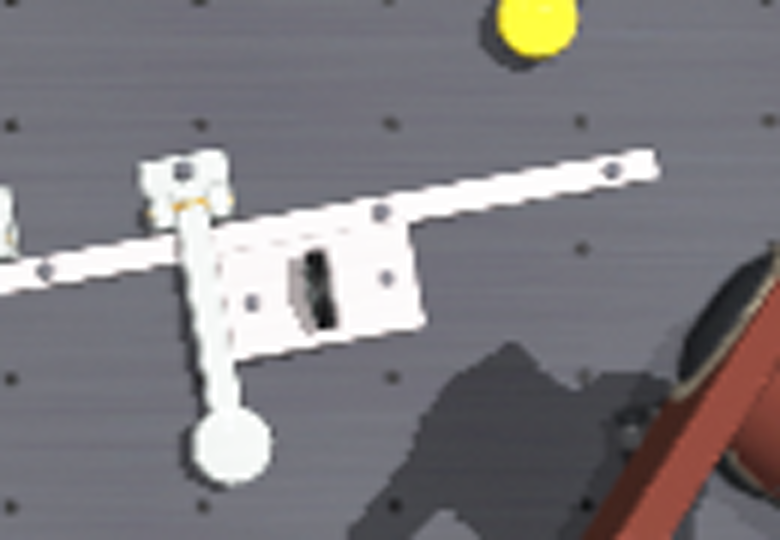

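The carrier rests against the flag and along the fence. As a last seating step I'll press gently +x on its front side with two fingers.

>>> move_arm([
  {"tx": 0, "ty": 0.04, "tz": 0, "ax": 0.5, "ay": 0, "az": 0, "jaw": 170},
  {"tx": 0, "ty": 0.04, "tz": 0, "ax": 0, "ay": 0, "az": 0, "jaw": 170},
  {"tx": 0, "ty": 0.04, "tz": 0, "ax": 0, "ay": 0, "az": 0, "jaw": 170},
  {"tx": 0, "ty": 0.03, "tz": 0, "ax": 0, "ay": 0, "az": 0, "jaw": 170},
  {"tx": 0, "ty": 0, "tz": 0, "ax": 0, "ay": 0, "az": 0, "jaw": 170},
])

```text
time: 13.4
tool_pos: [0.4422, -0.0883, 0.0401]
tool_rot: [0.003, -0.087, 0.996, 0.001]
contact_force: [0.1, 0.5, 0.1]
gripper_width: 0.335
```

```bash
python3 -c "
from st import *
to(-.080,-.062,.013)"
```

```text
t 13.4 fence-frame TCP mm [-107.4  -71.1   40.1] rot err deg (tool) [0.06 0.35 0.2 ] F [0.1 0.5 0.1] grip 0.335 w [ 0.4422 -0.0883  0.0401]
tool shift mm [-27.3   9.   27.3]
```

>>> move_arm([
  {"tx": 0, "ty": 0.009, "tz": 0.013, "ax": 0, "ay": 0.3, "az": 0.2, "jaw": 170},
  {"tx": 0, "ty": 0, "tz": 0.013, "ax": 0, "ay": 0, "az": 0, "jaw": 170},
  {"tx": -0.015, "ty": 0, "tz": 0, "ax": 0, "ay": 0, "az": 0, "jaw": 170},
  {"tx": -0.01, "ty": 0, "tz": 0, "ax": 0, "ay": 0, "az": 0, "jaw": 170},
  {"tx": 0, "ty": 0, "tz": 0, "ax": 0, "ay": 0, "az": 0, "jaw": 170},
])

```text
time: 13.9
tool_pos: [0.4689, -0.0729, 0.011]
tool_rot: [0.0, -0.086, 0.996, 0.001]
contact_force: [-1.3, -1.2, 0.0]
gripper_width: 0.333
```

```bash
python3 -c "
from st import *
to(-.061,-.062,.013)"
```

```text
t 13.9 fence-frame TCP mm [-78.5 -60.5  11. ] rot err deg (tool) [0.14 0.03 0.1 ] F [-1.3 -1.2  0. ] grip 0.333 w [ 0.4689 -0.0729  0.011 ]
tool shift mm [-17.5  -1.6  -2. ]
```

>>> move_arm([
  {"tx": -0.006, "ty": 0, "tz": -0.001, "ax": 0, "ay": 0, "az": 0, "jaw": 170},
  {"tx": -0.005, "ty": 0, "tz": 0, "ax": 0, "ay": 0, "az": 0, "jaw": 170},
  {"tx": -0.003, "ty": 0, "tz": 0, "ax": 0, "ay": 0, "az": 0, "jaw": 170},
  {"tx": -0.002, "ty": 0, "tz": 0, "ax": 0, "ay": 0, "az": 0, "jaw": 170},
])

```text
time: 14.3
tool_pos: [0.4857, -0.0705, 0.0116]
tool_rot: [-0.0, -0.086, 0.996, 0.001]
contact_force: [-0.9, -0.1, -0.5]
gripper_width: 0.332
```

```bash
python3 -c "
from st import *
to(-.061,-.062,.013)"
```

```text
t 14.3 fence-frame TCP mm [-61.5 -61.   11.6] rot err deg (tool) [ 0.17 -0.03  0.03] F [-0.9 -0.1 -0.5] grip 0.332 w [ 0.4857 -0.0705  0.0116]
tool shift mm [-0.5 -1.  -1.4]
```

>>> move_arm([
  {"tx": -0.002, "ty": 0, "tz": 0, "ax": 0, "ay": 0, "az": 0, "jaw": 170},
  {"tx": -0.002, "ty": 0, "tz": 0, "ax": 0, "ay": 0, "az": 0, "jaw": 170},
])

```text
time: 14.5
tool_pos: [0.4858, -0.0705, 0.0115]
tool_rot: [-0.006, -0.086, 0.996, 0.001]
contact_force: [-9.6, -2.0, 7.0]
gripper_width: 0.335
```

```bash
python3 -c "
from st import *
to(-.061,-.062,.013)"
```

```text
t 14.5 fence-frame TCP mm [-61.5 -61.   11.5] rot err deg (tool) [ 0.21 -0.72  0.08] F [-9.6 -2.   7. ] grip 0.335 w [ 0.4858 -0.0705  0.0115]
tool shift mm [-0.4 -1.  -1.5]
```

It stopped at the same −61.5 as before, so the carrier was already flush. Backing off to clear the view.

>>> move_arm([
  {"tx": 0.012, "ty": 0, "tz": 0, "ax": 0, "ay": -0.7, "az": 0, "jaw": 170},
  {"tx": 0.025, "ty": -0.005, "tz": 0, "ax": 0, "ay": 0, "az": 0, "jaw": 170},
  {"tx": 0.02, "ty": -0.02, "tz": -0.02, "ax": 0, "ay": 0, "az": 0, "jaw": 170},
  {"tx": 0, "ty": -0.02, "tz": -0.04, "ax": 0, "ay": 0, "az": 0, "jaw": 170},
  {"tx": 0, "ty": 0, "tz": -0.045, "ax": 0, "ay": 0, "az": 0, "jaw": 170},
  {"tx": 0, "ty": 0, "tz": -0.045, "ax": 0, "ay": 0, "az": 0, "jaw": 170},
  {"tx": 0, "ty": 0, "tz": -0.045, "ax": 0, "ay": 0, "az": 0, "jaw": 170},
  {"tx": 0.03, "ty": 0, "tz": -0.03, "ax": 0, "ay": 0, "az": 0, "jaw": 170},
  {"tx": 0, "ty": 0, "tz": 0, "ax": 0, "ay": 0, "az": 0, "jaw": 170},
])

```text
time: 15.4
tool_pos: [0.4032, -0.1322, 0.2451]
tool_rot: [-0.001, -0.086, 0.996, 0.002]
contact_force: [1.4, 0.5, 0.1]
gripper_width: 0.334
```

```bash
python3 -c "
from st import *
from fit import edges,line
to(-.095,-.06,.012)
S=manip.grab_frame('side');T=manip.grab_frame('top')
def draw(f,box,k,n):
    x0,y0,x1,y1=box; im=cv2.resize(f['color'][y0:y1,x0:x1,::-1],None,fx=k,fy=k,interpolation=2); cv2.imwrite('pics/'+n+'r.png',im)
    for z in (0,.032):
        P=np.array([W(a,b,z) for a,b in((0,-.0975),(0,-.0075),(-.05,-.0075),(-.05,-.0975))]); p=((proj(f,P)-[x0,y0]+.5)*k).astype(int); cv2.polylines(im,[p.reshape(-1,1,2)],True,(255,0,255),1)
    P=np.array([W(a,b,.031) for a,b in((.024,-.0075),(.024,.0065),(-.07,.0065),(-.07,-.0075))]); p=((proj(f,P)-[x0,y0]+.5)*k).astype(int); cv2.polylines(im,[p.reshape(-1,1,2)],True,(0,0,255),1)
    cv2.imwrite('pics/'+n+'.png',im)
draw(S,(200,170,400,320),3.8,'sA'); draw(T,(265,205,425,305),4.8,'tA')
p=edges(T,W(-.05,-.0975,0)[:2],W(-.05,-.012,0)[:2],.032,.006); d,c,r=line(p); print('front edge yaw',np.arctan(-d[0]/d[1]),'xf',Fr([*c,0])[0],r.std())
p=edges(T,W(-.048,-.0975,0)[:2],W(-.004,-.0975,0)[:2],.032,.006); d,c,r=line(p); print('trail s',Fr([*c,0])[1],r.std())
"
```

```text
t 15.4 fence-frame TCP mm [-153.3 -107.7  245.1] rot err deg (tool) [ 0.21 -0.08  0.05] F [1.4 0.5 0.1] grip 0.334 w [ 0.4032 -0.1322  0.2451]
tool shift mm [-58.6  46.8 233.2]
front edge yaw 0.17412181 xf -0.0492518821262245 0.0011394220590793837
trail s -0.09568144774252123 0.0003408227230712737
```

View pics/sAr.png

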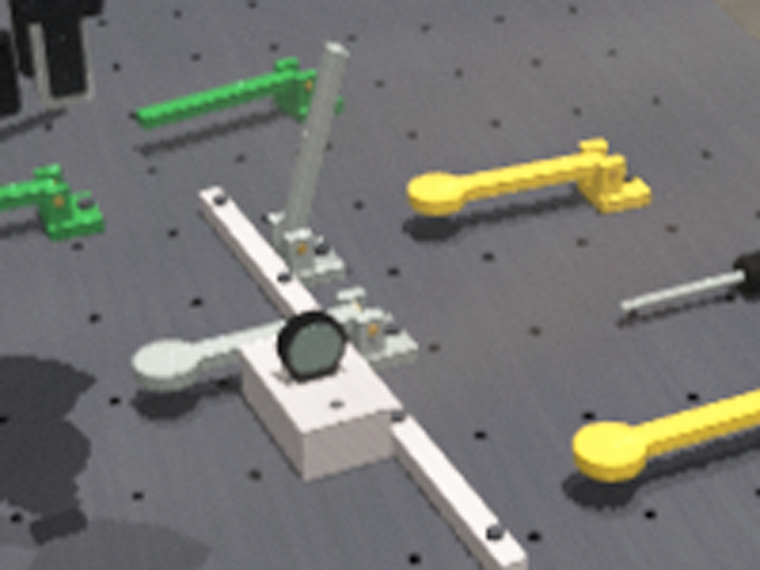

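View pics/tA.png

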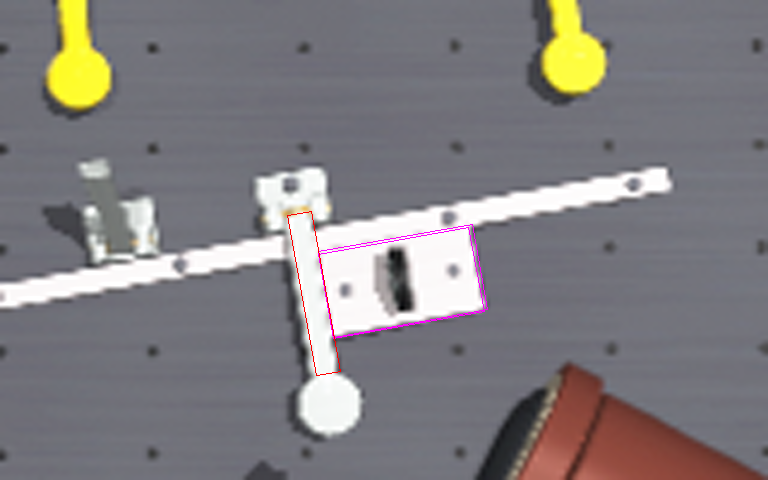

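```bash
python3 -c "
from st import *
S=manip.grab_frame('side');T=manip.grab_frame('top')
a=cv2.resize(T['color'][240:295,315:375,::-1],(660,590),interpolation=2)
cv2.imwrite('pics/tB.png',a)
# intensity profile across the seam in the top image, per xf
g=T['color'].mean(2).astype(np.float32)
for xf in(-.045,-.035,-.025,-.015,-.007):
    s=np.arange(-.02,.016,.0015); uv=proj(T,np.array([W(xf,q,.031) for q in s])).astype(np.float32)
    print(xf,cv2.remap(g,uv[:,0][None],uv[:,1][None],1)[0].astype(int))
print(np.arange(-20,16,1.5))
m=proj(S,np.array([W(-.05,-.008,.031)]));print(m)
x,y=m[0].astype(int); cv2.imwrite('pics/sB.png',cv2.resize(S['color'][y-25:y+25,x-30:x+30,::-1],None,fx=11,fy=11,interpolation=2))
"
```

```text
-0.045 [250 250 250 250 250 250 250 250 250 244 240 242 244 246 246 246 247 248
 221 183 130  73  69  70  89]
-0.035 [250 250 250 250 250 250 250 247 233 225 235 242 245 246 246 246 246 235
 220 168 117  88  68  69  75]
-0.025 [155 145 146 195 232 243 248 250 239 220 224 234 241 246 246 246 246 240
 202 159 104  71  69  78  97]
-0.015 [248 248 248 248 248 248 248 248 249 250 251 250 248 247 246 246 246 248
 231 193 144  87  77  91 104]
-0.007 [249 249 249 249 249 249 249 249 228 204 219 236 241 246 246 246 246 234
 202 157 101  78  71  85 105]
[-20.  -18.5 -17.  -15.5 -14.  -12.5 -11.   -9.5  -8.   -6.5  -5.   -3.5
  -2.   -0.5   1.    2.5   4.    5.5   7.    8.5  10.   11.5  13.   14.5]
[[262.6551852  260.81219542]]
```

View pics/tB.png

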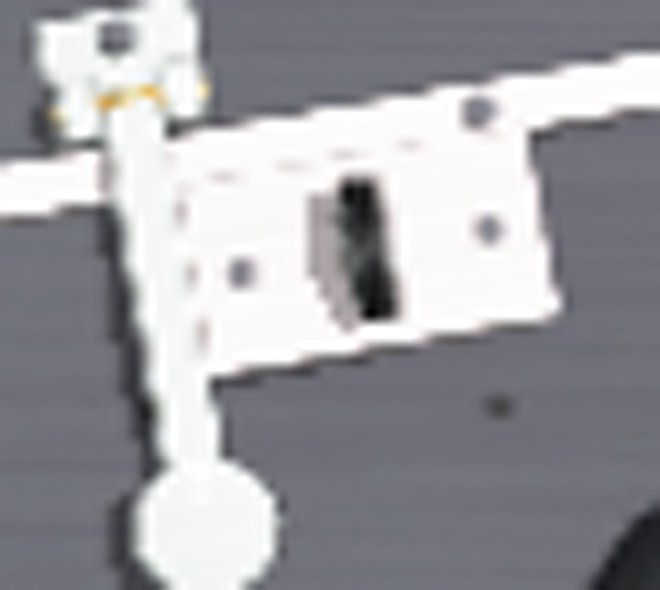

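View pics/sB.png

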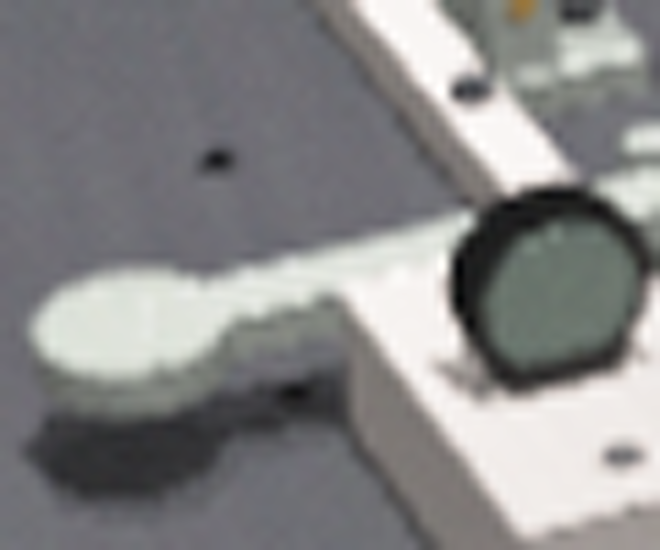

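Both seams look closed: only faint dotted lines show along the flag (tB (190,270)) and the fence (tB (300,165)), and neither tapers. The plain flag is upright and the arm is clear. Handing in.

```bash
python3 -c "
from plant import manip
print(manip.job_done()); print(manip.state()['time'])"
```

```text
the job is handed in; nothing more can be done
None
the job is handed in; nothing more can be done
```

I flipped the steel disc-ended flag all the way down first. Then I pushed the carrier by its block flush to the fence and slid it along until its leading end met the flag. I handed the job in at about 15.5 s; no verdict is reported.

**Flag down:** it reached its lower stop with the fingertip at 30.7 mm, where the flag's top should be 31 mm, pressing with 18 N.

**Carrier in place:** the push along the fence ended in a 12.5 N stop where the flag should be. A last press toward the fence stopped at the same depth as the first one. The final pictures show the seams along the flag and the fence closed and parallel.

**Other things:** the plain flag is still upright. The look-alikes and bystanders look unmoved in the pictures, but I did not compare them numerically with the start. I saw no contact with the lens.

**Disagreements:**
- The carrier's trailing end and the flag both came out about 2 mm farther along the fence than first computed, which matches the stated calibration error.
- The carrier's fitted angle was 0.174 rad against the fence's 0.171 rad. That fit was noisy, with about 1 mm of scatter.

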